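# Close up the printing blocks and hold the spring jaw open

## Task

In the printmaker's lock-up tray, first close the gap: butt the loose printing block flush against the block held at the end stop, square to it and with their sides in line. Then pull the spring jaw back by its grip plate until its pointer lines up with the pointer of the clip on the scale, so that I can drop in the long block, and finish while still holding the jaw there: do not let it go. Leave the other things on the desk where they are.

Things in the scene. Friction and masses are not known exactly. Their poses are not given: they have to be found in the camera images.
- tray: plywood lock-up tray, 160 (x) x 400 (y) x 14 mm, fixed to the desk; origin at the centre of its underside, on the desk. Its y axis is the slide direction: the stop and the held block are at the -y end, the spring jaw towards the +y end. Blocks rest on its top face, 14 mm above the desk.
- neighbour_centre (a point): centre of the held printing block, 50 (x) x 60 (y) x 28 mm, which is fastened on the tray against the end stop by brass keepers on its two x sides; axes as the tray's. Its free face is 30 mm from here towards +y.
- block_centre (a point): centre of the loose printing block, the same 50 (x) x 60 (y) x 28 mm, about 90 g, wood with a grey carved face up; it lies on the tray between the held block and the jaw, askew by up to 0.2 rad, with a gap to the held block. Flush means 60 mm from the held block's centre along the tray's y, nothing across.
- jaw: aluminium spring jaw, 100 (x) x 24 (y) mm, its body reaching 44 mm above the desk, with an upright grip plate on top; slides on the tray along the tray's +y when pulled (90 mm of travel) and springs back towards -y when let go; its two thin rods run out through the end bracket. Origin under its centre, on the tray's top face; in the tray's frame its y is 45 mm when shut, as it starts. The spring pulls with 4 N when shut and 1 N more for each 10 mm.
- jaw_grip (a point): centre of the jaw's upright grip plate, 44 (x) x 12 (y) x 44 mm high; the plate reaches from 42 to 86 mm above the desk. It may be pinched from above across its 12 mm thickness. Axes as the tray's.
- jaw_point (a point): tip of the thin steel pointer on the jaw's +x end, in line with the middle of the grip plate (same y in the tray's frame)
- clip_point (a point): tip of the pointer of the mark: a dark steel clip, 12 x 14 mm and 19 mm high with a brass screw, fixed on the tray's scale strip along its +x edge, 45 to 75 mm beyond the shut jaw's pointer. The jaw is at the mark when both pointers have the same y in the tray's frame.
- long_block: the long printing block waiting on the desk beside the tray, 50 x 130 x 28 mm; a bystander; origin at the centre of its underside
- ink_jar: ink jar with a black lid, 56 mm across, 55 mm high; a bystander; origin at the centre of its underside
- tape_roll: roll of tape lying flat, 84 mm across, 25 mm high; a bystander; origin at the centre of its underside
- brayer: ink roller with a wooden handle, lying flat, about 160 mm long, 32 mm high; origin under the roller; a bystander
- brush_pot: white pot holding brushes, 72 mm across, about 180 mm high; a bystander; origin at the centre of its underside
- eraser: white eraser, 55 x 25 x 14 mm; a bystander; origin at the centre of its underside
Mind the look-alikes: they are no part of the job. What is shaped like the part that bears block_centre but blue or red is not meant.

How it is judged:
By the outcome, as a careful person would: the job done as asked, in the order asked, and still so for the second after the job is handed in, while the arm keeps its last pose, push and grip.
It also fails if it takes over 48 s, if anything falls off the work surface, if the arm or the gripper's body presses on something with over 40 N, if the wrist force passes 120 N, or if a joint passes its speed limit or range.

## Robot

A 6-joint arm with a two-finger parallel gripper is mounted at the origin on the work surface. World frame = base frame: x ahead of the robot, y to its left, z up, the work surface at z = 0. Lengths are in m, angles in rad, forces in N, time in s.
With the tool pointing down it reaches from about 0.425 to 1.125 m from the base axis. Payload 14.9 kg.
Tool frame: the origin (TCP) lies at the very end of the fingers, on their centre line; the grasp point (between the pads) lies 19 mm behind it (r.tcp_to_grasp is the distance from the TCP to the grasp point, in m); z points along the fingers, y is the line along which they close (so a half turn about z gives the same grasp; the last joint's range is limited). The gripper opens to 91 mm and grips with 3 to 60 N. Pads are 32 mm wide; open, the fingers measure 118 mm over their backs; the gripper's body (76 mm by 178 mm) begins 60 mm behind the grasp point.
Start: joints at [-1.344, 0.379, 1.734, -0, 1.028, -0.033], TCP at [0.18, -0.677, 0.214] pointing down, gripper open.
Joint ranges: [-2.77, 2.77], [-0.74, 2.19], [0, 2.66], [-1.06, 4.2], [0.31, 2.87], [-3.08, 3.08]. Speed limits (rad/s): [1.89, 1.89, 2.39, 3.14, 3.14, 3.14].

## Interface

Orientations are given as a unit quaternion [w, x, y, z].
In Python, from rig import r gives the robot as it stands.
- The arm moves only by the shell command python3 -m handwheel 'ROWS'. ROWS is text: rows parted by semicolons, each of 5 numbers parted by spaces: the opening, from 0 (shut) to 1 (fully open), then the shift along the tool's x, y, z in m, then the turn about the tool's z in degrees. In form: hand dx dy dz twist; .... A call has exactly 5 rows; each row shifts and turns the commanded pose from where the row before left it, along the tool's axes as they then stand; what a row does not reach is not made up. A row lasts 1/10 s, in which the tool goes at most 50 mm and 8.59 degrees, less where a joint would pass 70% of its speed; a pose out of reach is approached as far as the arm can. A call with a gripper value outside its range is refused whole. The fingers move at their own pace and stop on an object; the grip force is fixed at half the most. Time passes only in rows, so rows that do not move let the fingers close, or fill a call up. It gives the time, the measured TCP pose, the force, the opening and the grip force at its end, in the units of the state.
- r.state(): the state, without advancing time (a new reading comes with each control period).
- r.grab_frame(name): name is "scene" or "top" or "wrist"; returns the picture (384x512x3 uint8, red, green, blue); there is no depth.
- r.camera_params(name): a dict with "vertical_fov" (degrees; the focal length in pixels is half the picture's height over the tangent of half this angle, whatever the lens; pixels are square), "cx", "cy" (the principal point, pixels), "R" (3x3) and "t" (3): a world point X has camera coordinates R X + t; the wrist camera has in their place "tool_from_camera" (4x4, takes a point from camera to tool coordinates, whose origin is the TCP and whose axes are the flange's). Camera axes: x right, y down, z forward; pixel columns grow to the right and rows downward; lengths in m; the calibration is good to about 2 mm. The wrist camera is an equidistant fisheye: a pixel r from the principal point sees the ray r / f radians off the axis. A picture is of the moment at which its call begins: read the wrist's pose just before it. camera_params takes no time and is no camera call.
- r.job_done(): hands the job in; it is judged then, once.
The state is a dict: "time": time; "q": joint angles; "qd": joint speeds; "effort": joint torques, N m; "tcp_pos": TCP position; "tcp_rot": TCP orientation; "wrist_force": force on the tool from outside, world axes, zero at the start; "ft_torque": the same for the moment, N m; "width": opening from 0.0 (shut) to 1.0 (fully open); "finger_force": force on a finger pad.
Only numpy, scipy, OpenCV 4.12 (cv2) and the standard library are available. Lean on these libraries where they do the work, as an engineer would, in place of code of your own. Each camera call takes 0.05 s, during which the arm holds its last target. There are 200 camera calls.

## Working session

There is one attempt and no reset: what is moved stays moved. The work goes in short steps, Python scripts to look and compute and a shell command to move; the robot and the scene stay as the last step left them, time stands still between calls to the robot, and variables do not carry over. Pictures are saved under pics/ and viewed, at most 10 in all, crops included, and the job is handed in when it is done.

```bash
mkdir -p pics; python3 - <<'E'
from rig import r
import cv2
for n in("top","scene"):
    im=r.grab_frame(n); cv2.imwrite(f"pics/{n}0.png",im[:,:,::-1]); 
    p=r.camera_params(n); print(n,p)
s=r.state();print(s)
E
python3 -c "
import cv2
cv2.imwrite('pics/top0b.png',cv2.resize(cv2.imread('pics/top0.png'),(800,600),interpolation=cv2.INTER_CUBIC))"
```

```text
top {'vertical_fov': 57.16824404068073, 'cx': 251.5675855564753, 'cy': 189.48041763611855, 'R': array([[-0.01656917, -0.99977658,  0.01312489],
       [-0.99339838,  0.01497038, -0.11373454],
       [ 0.11351264, -0.01492273, -0.99342448]]), 't': array([0.01535773, 0.57017228, 1.05976079])}
scene {'vertical_fov': 45.67758834976078, 'cx': 248.43004350404937, 'cy': 190.44245108266756, 'R': array([[-0.73146892,  0.68170807, -0.01507725],
       [ 0.42899549,  0.44289765, -0.78727666],
       [-0.53001518, -0.58233648, -0.61641555]]), 't': array([ 0.41279593, -0.19272274,  1.6751279 ])}
{'time': 0.1, 'q': array([-1.34429024e+00,  3.79371077e-01,  1.73472352e+00, -4.30586833e-05,
        1.02849887e+00, -3.32991323e-02]), 'qd': array([ 1.54596247e-03, -1.27356034e-03, -3.38130721e-03,  1.29228354e-03,
        4.72801331e-04, -6.77239971e-06]), 'effort': array([ 1.13665210e-03, -7.65036392e+01, -4.35296059e+01,  6.52264059e-02,
        3.98271682e-02, -1.95462769e-05]), 'tcp_pos': array([ 0.17972949, -0.67616203,  0.21334282]), 'tcp_rot': array([-4.96294655e-04,  9.91572949e-01,  1.29548585e-01, -6.66147058e-05]), 'wrist_force': array([ 0.04628374, -0.15192577, -0.07315914]), 'ft_torque': array([ 0.03301434, -0.03150665,  0.01879064]), 'finger_force': 0.0, 'width': 0.9988772971064309}
```

View pics/top0b.png

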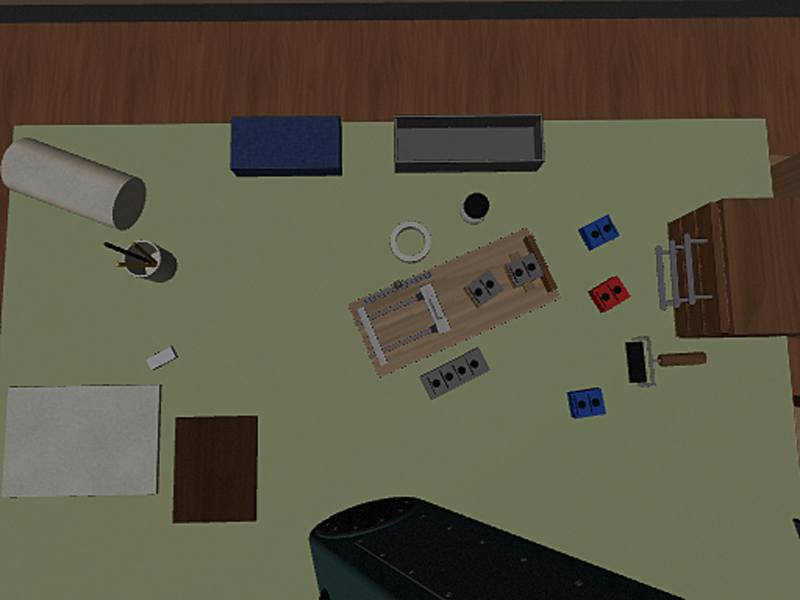

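The picture shows the tray at about (455,303). The held block is at (524,269) beside the brown stop, and the jaw at (435,308) is a silver bar. Candidates for the loose block are grey (482,290) on the tray, blue (597,232) and (585,402), and red (609,294). The grey one on the tray between the jaw and the held block fits. I'll confirm it in a crop.

```bash
python3 -c "
import cv2
im=cv2.imread('pics/top0.png')[140:245,218:362]
cv2.imwrite('pics/crop0.png',cv2.convertScaleAbs(cv2.resize(im,None,fx=5.5,fy=5.5,interpolation=cv2.INTER_CUBIC),alpha=1.6))"
```

```text
(no output)
```

View pics/crop0.png

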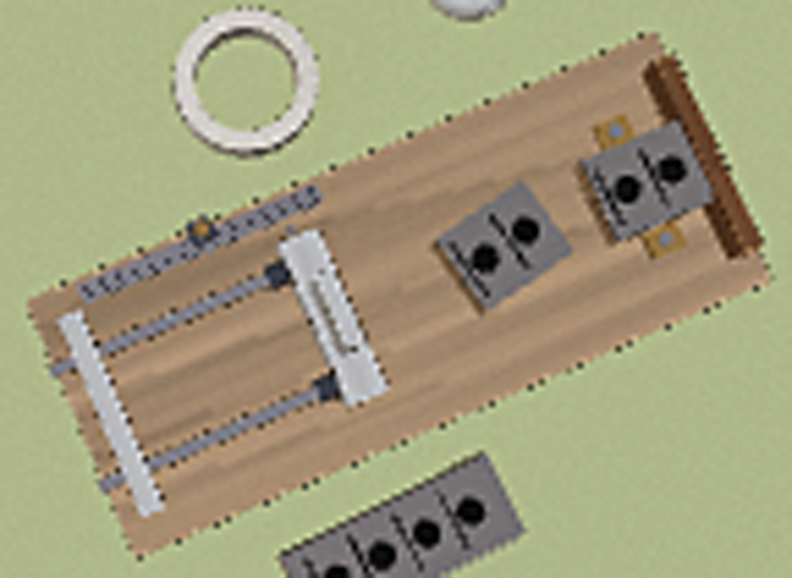

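The crop confirms it: the loose block is grey, with top corners at about (435,243), (520,182), (572,250), (485,312). The held block's corners are (582,162), (680,122), (713,193), (616,240), and the tray's are (28,302), (652,35), (770,278), (138,557). The clip is at (201,230).

```bash
cat > h.py <<'E'
import numpy as np
from rig import r
from scipy.spatial.transform import Rotation as Ro
def ray2plane(n,uv,z):
    p=r.camera_params(n); f=192/np.tan(np.radians(p["vertical_fov"]/2))
    d=np.array([(uv[0]-p["cx"])/f,(uv[1]-p["cy"])/f,1])@p["R"]
    c=-p["R"].T@p["t"]; return c+d*(z-c[2])/d[2]
def wrist(uv,z,st):
    p=r.camera_params("wrist"); f=192/np.tan(np.radians(p["vertical_fov"]/2))
    v=np.array([uv[0]-p["cx"],uv[1]-p["cy"]]);rr=np.hypot(*v);a=rr/f
    d=np.r_[v/max(rr,1e-9)*np.sin(a),np.cos(a)]
    T=np.array(p["tool_from_camera"]);R=Ro.from_quat(np.roll(st["tcp_rot"],-1)).as_matrix()
    c=R@T[:3,3]+st["tcp_pos"]; d=R@T[:3,:3]@d
    return c+d*(z-c[2])/d[2]
E
python3 - <<'E'
from h import *
np.set_printoptions(precision=4,suppress=True)
cr=lambda L,z:np.array([ray2plane("top",(218+(u+.5)/5.5-.5,140+(v+.5)/5.5-.5),z) for u,v in L])
t=cr([(28,302),(652,35),(770,278),(138,557)],.014)
h=cr([(582,162),(680,122),(713,193),(616,240)],.042)
b=cr([(435,243),(520,182),(572,250),(485,312)],.042)
c=t.mean(0);y=(t[0]-t[1]+t[3]-t[2])[:2];yaw=np.arctan2(y[1],y[0])-np.pi/2
print("tray",t,c,np.degrees(yaw),[np.linalg.norm(t[i]-t[i-1]) for i in range(4)])
Y=y/np.linalg.norm(y);X=np.array([Y[1],-Y[0]])
loc=lambda p:((p-c)[:,:2]@np.c_[X,Y])
for n,q in(("held",h),("loose",b)):
    print(n,q.mean(0),loc(q).mean(0),loc(q),[np.linalg.norm(q[i]-q[i-1]) for i in range(4)])
    d=(q[0]-q[1]+q[3]-q[2])[:2];print(np.degrees(np.arctan2(d[1],d[0]))-90)
print("clip",loc(cr([(201,230)],.033)))
for yy in(.045,-.08):print(yy,c[:2]+Y*yy)
R=Ro.from_quat(np.roll(r.state()["tcp_rot"],-1)).as_matrix();print(R)
print(r.camera_params("wrist"))
E
```

```text
tray [[ 0.5579  0.0971  0.014 ]
 [ 0.7089 -0.2675  0.014 ]
 [ 0.5653 -0.3294  0.014 ]
 [ 0.4126  0.0363  0.014 ]] [ 0.5612 -0.1159  0.014 ] 22.577646907454106 [np.float64(0.15757461301050793), np.float64(0.3946498362033967), np.float64(0.1563097215814772), np.float64(0.39621818234089684)]
held [ 0.6194 -0.2541  0.042 ] [ 0.0006 -0.15  ] [[ 0.0243 -0.12  ]
 [ 0.023  -0.1806]
 [-0.0212 -0.1805]
 [-0.0236 -0.1189]] [np.float64(0.047880137124242585), np.float64(0.06066250159907126), np.float64(0.044178333425149284), np.float64(0.06161217451589098)]
23.12094801305787
loose [ 0.5822 -0.1711  0.042 ] [-0.0017 -0.059 ] [[ 0.0153 -0.0248]
 [ 0.0278 -0.0831]
 [-0.0189 -0.0938]
 [-0.0312 -0.0344]] [np.float64(0.04751100945731392), np.float64(0.05959004973882053), np.float64(0.047916029406620514), np.float64(0.060621485027829276)]
34.48376929279162
clip [[0.0753 0.092 ]]
0.045 [ 0.5439 -0.0743]
-0.08 [ 0.5919 -0.1897]
[[ 0.9664  0.2569 -0.0003]
 [ 0.2569 -0.9664  0.001 ]
 [-0.     -0.001  -1.    ]]
{'vertical_fov': 65.70646984690485, 'cx': 252.96725908619302, 'cy': 195.93817675771484, 'tool_from_camera': array([[ 0.0002, -0.9599, -0.2802,  0.0787],
       [ 1.    , -0.0001,  0.0008,  0.0007],
       [-0.0008, -0.2802,  0.9599, -0.1698],
       [ 0.    ,  0.    ,  0.    ,  1.    ]])}
```

```bash
python3 -m handwheel '1 .0346 -.0256 0 0;1 .0346 -.0256 0 0;1 .0346 -.0256 0 0;1 .0346 -.0256 0 0;1 .0346 -.0256 0 0' && python3 -m handwheel '1 .0346 -.0256 0 0;1 .0346 -.0256 0 0;1 .0346 -.0256 0 0;1 .0346 -.0256 0 0;1 .0346 -.0256 0 0' && python3 -m handwheel '1 .0346 -.0256 0 0;1 .0346 -.0256 0 0;1 .0346 -.0256 0 0;1 .0346 -.0256 0 0;1 .0346 -.0256 0 0' && python3 -m handwheel '1 0 0 0 -8.4;1 0 0 0 -8.4;1 0 0 0 -8.4;1 0 0 0 -8.4;1 0 0 0 -8.4' && python3 -m handwheel '1 0 0 0 -8.4;1 0 0 0 -8.4;1 0 0 0 -8.4;1 0 0 0 -8.4;1 0 0 0 -8.4' && python3 -m handwheel '1 0 0 0 -8.4;1 0 0 0 -8.4;1 0 0 0 -8.4;1 0 0 0 0;1 0 0 0 0'
python3 - <<'E'
from h import *
import cv2
s=r.state();im=r.grab_frame("wrist")
cv2.imwrite("pics/w1.png",cv2.convertScaleAbs(cv2.resize(im,(800,600),interpolation=cv2.INTER_CUBIC)[:,:,::-1],alpha=1.5))
np.save("s1.npy",np.r_[s["tcp_pos"],s["tcp_rot"]]);print(s["tcp_pos"],s["tcp_rot"],s["time"])
E
```

```text
time: 0.6
tcp_pos: [0.3148, -0.5068, 0.2137]
tcp_rot: [-0.0, 0.992, 0.129, -0.0]
wrist_force: [1.2, -0.8, -0.4]
width: 1.002
finger_force: 0.0
time: 1.1
tcp_pos: [0.4492, -0.3386, 0.2139]
tcp_rot: [-0.0, 0.992, 0.129, -0.0]
wrist_force: [0.2, -1.4, -0.4]
width: 0.999
finger_force: 0.0
time: 1.6
tcp_pos: [0.5835, -0.1704, 0.2138]
tcp_rot: [-0.0, 0.992, 0.13, -0.0]
wrist_force: [0.7, -0.1, 0.2]
width: 1.002
finger_force: 0.0
time: 2.1
tcp_pos: [0.5826, -0.1719, 0.2136]
tcp_rot: [-0.0, 0.878, 0.479, -0.0]
wrist_force: [0.3, -0.0, 0.1]
width: 1.001
finger_force: 0.0
time: 2.6
tcp_pos: [0.5826, -0.172, 0.2136]
tcp_rot: [-0.0, 0.648, 0.762, -0.0]
wrist_force: [-0.4, -0.1, -0.4]
width: 0.999
finger_force: 0.0
time: 3.1
tcp_pos: [0.5826, -0.1721, 0.2138]
tcp_rot: [-0.0, 0.471, 0.882, -0.0]
wrist_force: [0.4, -0.2, -0.0]
width: 1.0
finger_force: 0.0
[ 0.58263827 -0.17205738  0.21376116] [-1.46775253e-04  4.70813454e-01  8.82232776e-01 -9.88014263e-06] 3.1
```

View pics/w1.png

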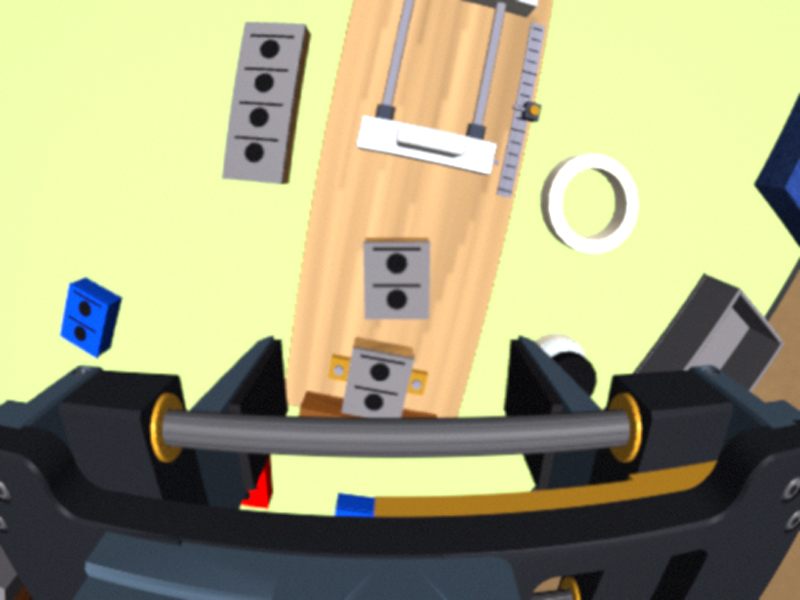

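The wrist view shows the loose block square to the tool, with top corners at about (364,241), (429,240), (430,319), (366,319). The held block's top corners are at (355,349), (412,355), (402,418), (343,413). The clip is at (530,110), and the grip plate's top is at (430,140).

```bash
python3 - <<'E'
from h import *
np.set_printoptions(precision=4,suppress=True)
a=np.load("s1.npy");st=dict(tcp_pos=a[:3],tcp_rot=a[3:])
cr=lambda L,z:np.array([wrist(((u+.5)*.64-.5,(v+.5)*.64-.5),z,st) for u,v in L])
h=cr([(355,349),(412,355),(402,418),(343,413)],.042)
b=cr([(364,241),(429,240),(430,319),(366,319)],.042)
R=Ro.from_quat(np.roll(a[3:],-1)).as_matrix()
for n,q in(("held",h),("loose",b)):
    d=(q[0]-q[3]+q[1]-q[2])[:2]
    print(n,q.mean(0),np.degrees(np.arctan2(d[1],d[0]))-90,[np.linalg.norm(q[i]-q[i-1]) for i in range(4)],"tool delta",R.T@(q.mean(0)-a[:3]))
print("toolx yaw",np.degrees(np.arctan2(R[1,0],R[0,0]))-90)
for n,p,z in(("grip",(430,140),.086),("clip",(530,108),.033)):print(n,cr([p],z))
E
```

```text
held [ 0.6186 -0.2534  0.042 ] 24.180486450020965 [np.float64(0.059512737990866475), np.float64(0.04543090673611043), np.float64(0.05816488306455842), np.float64(0.049817142874867826)] tool delta [-0.0877 -0.0154  0.1717]
loose [ 0.5833 -0.1724  0.042 ] 34.96011464970931 [np.float64(0.06068604949924096), np.float64(0.04819979386343471), np.float64(0.06147529270052994), np.float64(0.04951031827066678)] tool delta [-0.0007  0.0004  0.1718]
toolx yaw 33.82577316957358
grip [[ 0.5436 -0.0766  0.086 ]]
clip [[ 0.5924 -0.0049  0.033 ]]
```

```bash
python3 -m handwheel '1 0 0 .045 -.9;1 0 0 .045 0;1 0 0 .045 0;1 0 0 .045 0;1 0 0 .015 0' && python3 -m handwheel '1 0 0 0 0;0.5 0 0 0 0;0.3 0 0 0 0;0.3 0 0 0 0;0.3 0 0 0 0'  && python3 -m handwheel '0.3 0 0 0 0;0.3 0 0 0 0;0.3 0 0 0 0;0.3 0 0 0 0;0.3 0 0 0 0'
```

```text
time: 3.65
tcp_pos: [0.5803, -0.1713, 0.015]
tcp_rot: [-0.003, 0.463, 0.886, -0.0]
wrist_force: [-0.9, -0.3, 0.7]
width: 1.0
finger_force: 0.0
time: 4.15
tcp_pos: [0.5832, -0.1722, 0.0199]
tcp_rot: [0.001, 0.462, 0.887, 0.0]
wrist_force: [0.3, 0.4, 0.4]
width: 0.678
finger_force: 0.0
time: 4.65
tcp_pos: [0.5829, -0.1721, 0.0193]
tcp_rot: [0.0, 0.462, 0.887, 0.0]
wrist_force: [-1.8, 0.5, 5.7]
width: 0.548
finger_force: 29.9
```

```bash
python3 -m handwheel '0.3 0 0 0 4.1;0.3 0 0 0 4.1;0.3 0 0 0 4.1;0.3 -.005 .001 0 0;0.3 -.007 .001 0 0' && python3 -m handwheel '0.3 -.007 0 0 0;0.3 -.005 0 0 0;0.3 0 0 0 0;0.3 0 0 0 0;0.3 0 0 0 0'
python3 - <<'E'
from h import *
import cv2
s=r.state();im=r.grab_frame("wrist");t=r.grab_frame("top")
cv2.imwrite("pics/w2.png",cv2.convertScaleAbs(cv2.resize(im,(800,600),interpolation=cv2.INTER_CUBIC)[:,:,::-1],alpha=1.5))
cv2.imwrite("pics/t2.png",t[:,:,::-1])
np.save("s2.npy",np.r_[s["tcp_pos"],s["tcp_rot"]]);print(s["tcp_pos"],s["tcp_rot"],s["wrist_force"],s["ft_torque"])
E
```

```text
time: 5.15
tcp_pos: [0.5892, -0.182, 0.0193]
tcp_rot: [-0.0, 0.554, 0.832, 0.0]
wrist_force: [-2.2, 4.5, 8.4]
width: 0.549
finger_force: 29.9
time: 5.65
tcp_pos: [0.5944, -0.1937, 0.0193]
tcp_rot: [0.001, 0.554, 0.832, 0.0]
wrist_force: [0.7, -3.1, 5.4]
width: 0.546
finger_force: 29.9
[ 0.59437078 -0.19372507  0.01932534] [6.57373530e-04 5.54097985e-01 8.32451193e-01 4.14797620e-05] [ 0.70235555 -3.08107815  5.44512917] [-0.58808686 -0.13775417  0.02873452]
```

View pics/w2.png

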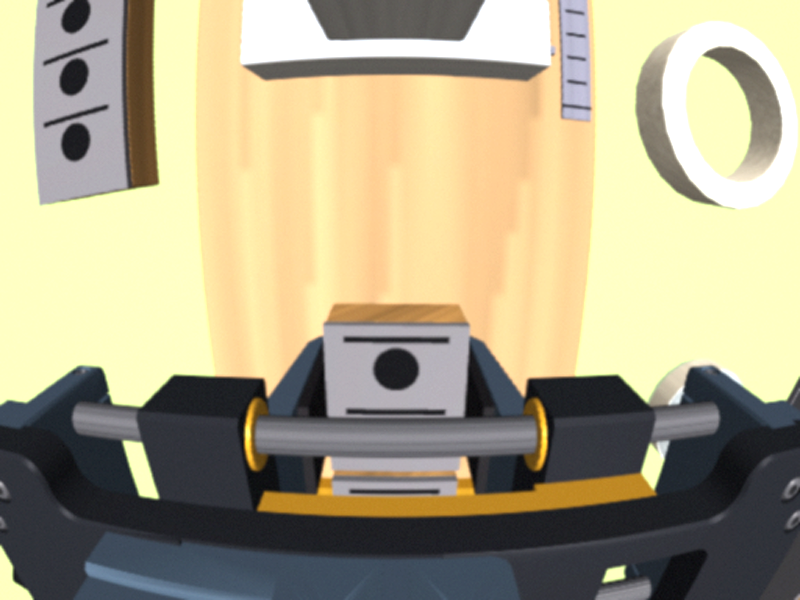

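The wrist view shows the loose block's far edge at row ~470 and the held block's near edge at row ~477, so the gap is small and the sides are almost in line. I'll enlarge the seam.

```bash
python3 - <<'E'
import cv2
im=cv2.imread("pics/w2.png")[440:512,300:495]
cv2.imwrite("pics/c2.png",cv2.resize(im,None,fx=4,fy=4,interpolation=cv2.INTER_CUBIC))
E
```

```text
(no output)
```

View pics/c2.png

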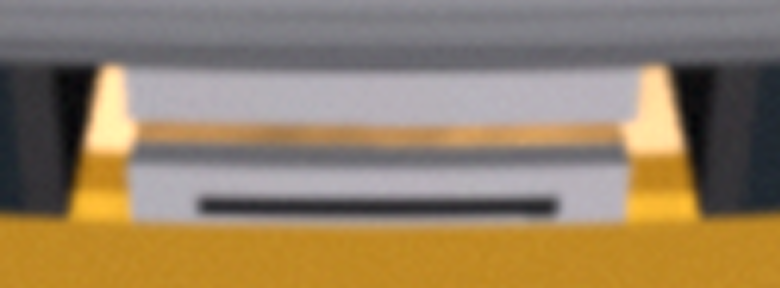

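```bash
python3 -m handwheel '0.3 -.001 -.0004 0 0;0.3 -.001 0 0 0;0.3 0 0 0 0;0.3 0 0 0 0;0.3 0 0 0 0' && python3 -m handwheel '0.3 -.001 0 0 0;0.3 0 0 0 0;0.3 0 0 0 0;0.3 0 0 0 0;0.3 0 0 0 0'&& python3 -m handwheel '0.3 -.001 0 0 0;0.3 0 0 0 0;0.3 0 0 0 0;0.3 0 0 0 0;0.3 0 0 0 0'
```

```text
time: 6.25
tcp_pos: [0.5944, -0.195, 0.0193]
tcp_rot: [0.0, 0.554, 0.832, 0.0]
wrist_force: [-1.7, 4.2, 8.3]
width: 0.547
finger_force: 29.9
time: 6.75
tcp_pos: [0.5946, -0.1958, 0.0193]
tcp_rot: [-0.0, 0.554, 0.832, 0.0]
wrist_force: [-2.7, 5.7, 10.7]
width: 0.549
finger_force: 29.9
time: 7.25
tcp_pos: [0.595, -0.1967, 0.0193]
tcp_rot: [-0.0, 0.554, 0.832, 0.0]
wrist_force: [-2.0, 5.8, 10.8]
width: 0.543
finger_force: 29.9
```

```bash
python3 -m handwheel '0.3 -.001 0 0 0;0.3 0 0 0 0;0.3 0 0 0 0;0.3 0 0 0 0;0.3 0 0 0 0' && python3 -m handwheel '0.3 -.0007 0 0 0;0.3 0 0 0 0;0.3 0 0 0 0;0.3 0 0 0 0;0.3 0 0 0 0'
```

```text
time: 7.75
tcp_pos: [0.5953, -0.1976, 0.0193]
tcp_rot: [-0.0, 0.554, 0.832, 0.0]
wrist_force: [-3.0, 4.2, 10.8]
width: 0.549
finger_force: 29.9
time: 8.25
tcp_pos: [0.5955, -0.1982, 0.0193]
tcp_rot: [-0.0, 0.554, 0.832, 0.0]
wrist_force: [-2.5, 5.4, 12.0]
width: 0.545
finger_force: 29.9
```

```bash
python3 -m handwheel '0.3 -.0007 0 0 0;0.3 0 0 0 0;0.3 0 0 0 0;0.3 0 0 0 0;0.3 0 0 0 0' && python3 -m handwheel '0.3 -.0007 0 0 0;0.3 0 0 0 0;0.3 0 0 0 0;0.3 0 0 0 0;0.3 0 0 0 0'
```

```text
time: 8.75
tcp_pos: [0.5958, -0.1988, 0.0193]
tcp_rot: [-0.0, 0.554, 0.832, 0.0]
wrist_force: [-2.1, 6.3, 12.4]
width: 0.544
finger_force: 29.9
time: 9.25
tcp_pos: [0.5958, -0.1991, 0.0193]
tcp_rot: [-0.001, 0.554, 0.832, 0.0]
wrist_force: [-3.3, 8.1, 14.4]
width: 0.547
finger_force: 29.9
```

```bash
python3 - <<'E'
from h import *
import cv2
s=r.state();im=r.grab_frame("wrist")
cv2.imwrite("pics/w3.png",cv2.convertScaleAbs(cv2.resize(im,(800,600),interpolation=cv2.INTER_CUBIC)[:,:,::-1],alpha=1.5))
im=cv2.imread("pics/w3.png")[440:512,300:495]
cv2.imwrite("pics/c3.png",cv2.resize(im,None,fx=4,fy=4,interpolation=cv2.INTER_CUBIC))
print(s["wrist_force"],s["ft_torque"])
E
```

```text
[-3.33595472  8.10698925 14.39740915] [ 1.43454619  0.54723725 -0.03231012]
```

View pics/c3.png

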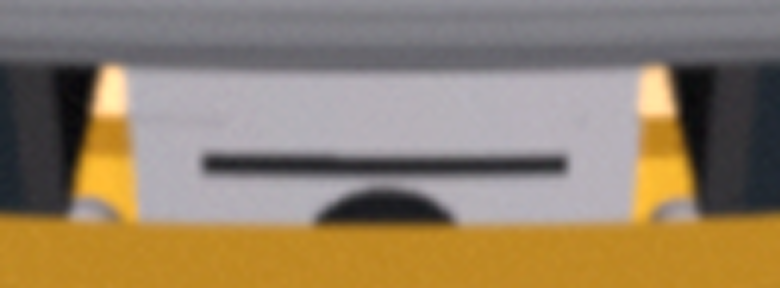

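The seam is closed at crop row 120, with only a hair line at left (135–220) and the sides continuous. I'll press a little more to seat it, then release and rise.

```bash
python3 -m handwheel '0.3 -.0007 0 0 0;0.3 0 0 0 0;0.3 -.0006 0 0 0;0.3 0 0 0 0;0.3 0 0 0 0' && python3 -m handwheel '0.3 0 0 0 0;0.65 0 0 0 0;0.75 0 0 0 0;0.75 0 0 0 0;0.75 0 0 0 0'
```

```text
time: 9.8
tcp_pos: [0.5959, -0.1993, 0.0193]
tcp_rot: [-0.002, 0.554, 0.832, 0.0]
wrist_force: [-5.4, 17.7, 18.6]
width: 0.545
finger_force: 30.0
time: 10.3
tcp_pos: [0.5966, -0.2014, 0.0188]
tcp_rot: [-0.0, 0.554, 0.832, -0.0]
wrist_force: [0.7, 0.1, -0.3]
width: 0.747
finger_force: 0.0
```

```bash
python3 -m handwheel '0.9 0 0 -.02 0;1 0 0 -.04 0;1 0 0 -.04 0;1 0 0 -.04 0;1 0 0 -.04 0' && python3 -m handwheel '1 .045 0 0 0;1 .045 0 0 0;1 .0466 0 0 0;1 0 0 0 8.5;1 0 0 0 8.5' && python3 -m handwheel '1 0 0 0 8.5;1 0 0 0 8.5;1 0 0 0 8.5;1 0 0 0 8.5;1 0 0 0 8.5' && python3 -m handwheel '1 0 0 0 8.5;1 0 0 0 8.5;1 0 0 0 8.5;1 0 0 0 5.1;1 0 0 0 0'
python3 - <<'E'
from h import *
import cv2
s=r.state();im=r.grab_frame("wrist")
cv2.imwrite("pics/w4.png",cv2.convertScaleAbs(cv2.resize(im,(800,600),interpolation=cv2.INTER_CUBIC)[:,:,::-1],alpha=1.5))
np.save("s4.npy",np.r_[s["tcp_pos"],s["tcp_rot"]]);print(s["tcp_pos"],s["tcp_rot"],s["time"])
E
```

```text
time: 10.8
tcp_pos: [0.5964, -0.2014, 0.2005]
tcp_rot: [-0.0, 0.554, 0.832, -0.0]
wrist_force: [0.8, 0.2, -0.5]
width: 1.001
finger_force: 0.0
time: 11.3
tcp_pos: [0.5436, -0.0743, 0.1991]
tcp_rot: [0.0, 0.673, 0.74, 0.0]
wrist_force: [0.9, 0.1, 0.1]
width: 0.998
finger_force: 0.0
time: 11.8
tcp_pos: [0.5439, -0.0754, 0.1988]
tcp_rot: [-0.0, 0.896, 0.445, -0.0]
wrist_force: [0.8, 0.4, -0.2]
width: 1.0
finger_force: 0.0
time: 12.3
tcp_pos: [0.544, -0.0754, 0.1988]
tcp_rot: [-0.0, 0.981, 0.195, -0.0]
wrist_force: [0.6, 0.3, -0.2]
width: 1.002
finger_force: 0.0
[ 0.54396105 -0.07540769  0.19884638] [-1.18976812e-05  9.80782594e-01  1.95103817e-01 -5.84701961e-05] 12.3
```

View pics/w4.png

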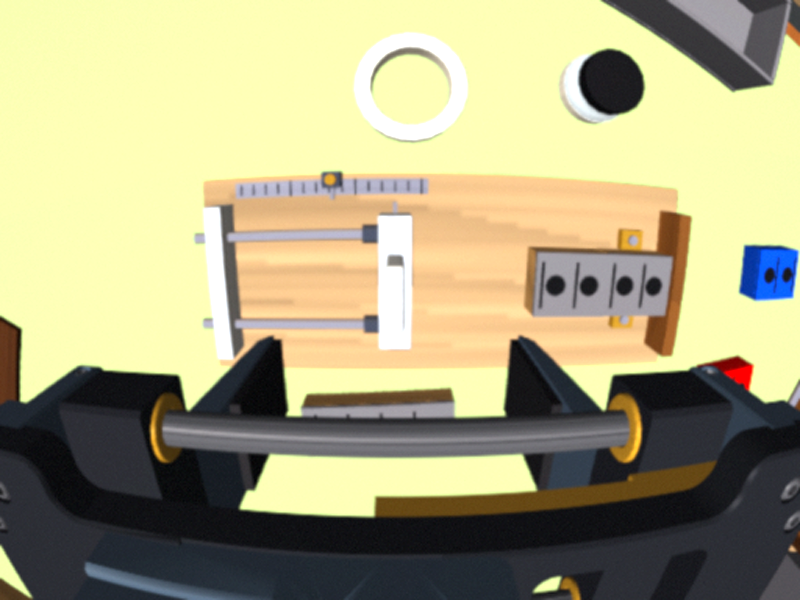

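Both printing blocks now read as one straight row (530–672, 250–318). The grip plate is centred at column 395, the jaw pointer tip is at (394,203) and the clip pointer tip at (333,197). I'll measure the pull and descend on the plate.

```bash
python3 - <<'E'
from h import *
import cv2
np.set_printoptions(precision=4,suppress=True)
a=np.load("s4.npy");st=dict(tcp_pos=a[:3],tcp_rot=a[3:]);R=Ro.from_quat(np.roll(a[3:],-1)).as_matrix()
f=lambda u,v,z:R.T@(wrist(((u+.5)*.64-.5,(v+.5)*.64-.5),z,st)-a[:3])
for z in(.02,.027,.034):print(z,f(333,197,z),f(394,203,z))
print("plate",f(388,263,.086),f(403,263,.086), "yaw",np.degrees(np.arctan2(R[1,0],R[0,0])))
im=cv2.imread("pics/w4.png")[155:275,290:430]
cv2.imwrite("pics/c4.png",cv2.resize(im,None,fx=5,fy=5,interpolation=cv2.INTER_CUBIC))
E
```

```text
0.02 [ 0.0622 -0.0459  0.1788] [ 0.0572 -0.0002  0.1788]
0.027 [ 0.0625 -0.045   0.1718] [ 0.0576 -0.0002  0.1718]
0.034 [ 0.0628 -0.044   0.1648] [ 0.058  -0.0002  0.1648]
plate [ 0.0241 -0.0038  0.1128] [0.0241 0.0055 0.1128] yaw 22.501576862248047
```

View pics/c4.png

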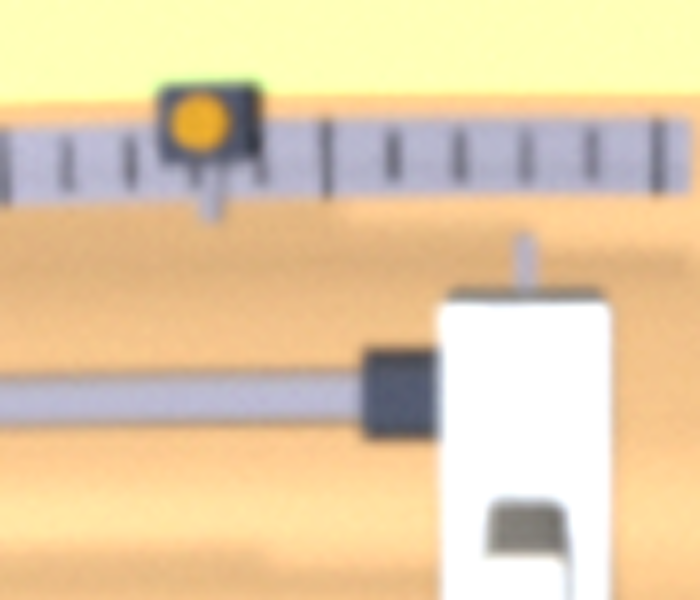

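```bash
python3 -m handwheel '0.8 0 0 .04 0;0.5 0 0 .04 0;0.5 0 0 .03 0;0.5 0 0 .02 0;0.5 0 0 .01 0'
```

```text
time: 12.85
tcp_pos: [0.543, -0.0752, 0.0571]
tcp_rot: [-0.0, 0.98, 0.197, -0.001]
wrist_force: [0.5, 0.2, -0.1]
width: 0.59
finger_force: 0.0
```

The crop puts the clip pointer tip at (212,220) and the jaw pointer tip at (525,233), so the pull is about 46 mm. Next I settle, close and pull.

```bash
python3 -m handwheel '0.5 0 0 0 0;0.2 0 .0005 0 0;0 0 0 0 0;0 0 0 0 0;0 0 0 0 0' && python3 -m handwheel '0 0 0 0 0;0 0 0 0 0;0 0 0 0 0;0 0 0 0 0;0 0 0 0 0'
```

```text
time: 13.35
tcp_pos: [0.5446, -0.0759, 0.0596]
tcp_rot: [0.0, 0.981, 0.196, 0.001]
wrist_force: [-1.3, -0.6, -0.3]
width: 0.181
finger_force: 0.0
time: 13.85
tcp_pos: [0.5441, -0.0749, 0.0595]
tcp_rot: [-0.001, 0.981, 0.196, -0.0]
wrist_force: [-3.4, 12.1, 10.1]
width: 0.13
finger_force: 30.0
```

```bash
python3 -m handwheel '0 0 -.005 0 0;0 0 -.006 0 0;0 0 -.006 0 0;0 0 -.006 0 0;0 0 -.006 0 0' && python3 -m handwheel '0 0 -.006 0 0;0 0 -.006 0 0;0 0 -.004 0 0;0 0 0 0 0;0 0 0 0 0'&& python3 -m handwheel '0 0 0 0 0;0 0 0 0 0;0 0 0 0 0;0 0 0 0 0;0 0 0 0 0'
python3 - <<'E'
from h import *
import cv2
s=r.state();im=r.grab_frame("wrist")
cv2.imwrite("pics/w5.png",cv2.convertScaleAbs(im[:,:,::-1],alpha=1.5))
c=cv2.imread("pics/w5.png")[0:100,190:323]
cv2.imwrite("pics/c5.png",cv2.resize(c,None,fx=6,fy=6,interpolation=cv2.INTER_CUBIC))
np.save("s5.npy",np.r_[s["tcp_pos"],s["tcp_rot"]]);print(s["tcp_pos"],s["tcp_rot"],s["time"])
E
```

```text
time: 14.35
tcp_pos: [0.5336, -0.0493, 0.0595]
tcp_rot: [0.001, 0.981, 0.196, 0.001]
wrist_force: [-0.5, -7.9, 4.8]
width: 0.132
finger_force: 30.0
time: 14.85
tcp_pos: [0.5275, -0.0347, 0.0595]
tcp_rot: [0.001, 0.981, 0.196, 0.001]
wrist_force: [-0.2, -9.1, 3.9]
width: 0.132
finger_force: 30.0
time: 15.35
tcp_pos: [0.5275, -0.0348, 0.0595]
tcp_rot: [0.001, 0.981, 0.196, 0.001]
wrist_force: [0.4, -9.6, 4.3]
width: 0.131
finger_force: 30.0
[ 0.5275437  -0.03483606  0.05950051] [5.35679731e-04 9.80632427e-01 1.95855695e-01 5.50893765e-04] 15.35
```

View pics/c5.png

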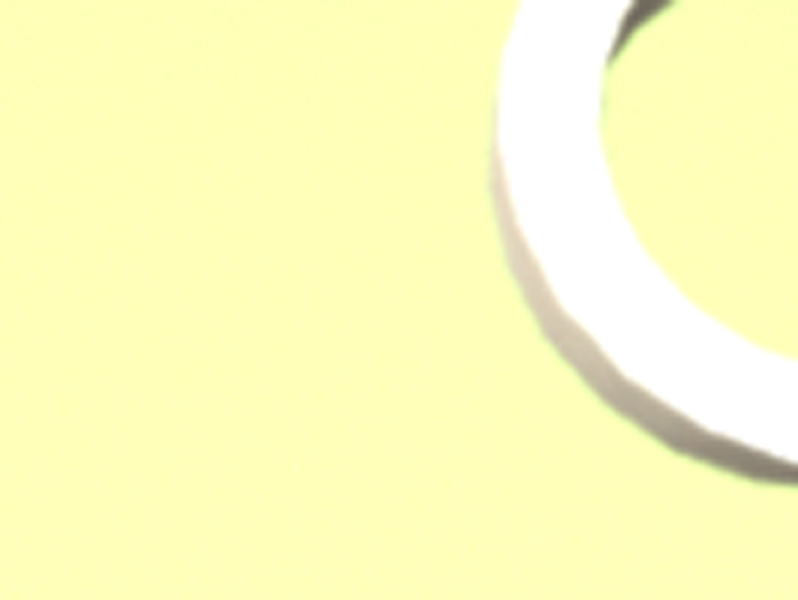

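That crop missed the pointers and shows only the tape roll. Projecting their position puts them near pixel (253,142). I'll crop there from the same picture; it is my last view.

```bash
python3 - <<'E'
import cv2
c=cv2.imread("pics/w5.png")[100:190,195:311]
cv2.imwrite("pics/c5b.png",cv2.resize(c,None,fx=6.5,fy=6.5,interpolation=cv2.INTER_CUBIC))
E
```

```text
(no output)
```

View pics/c5b.png

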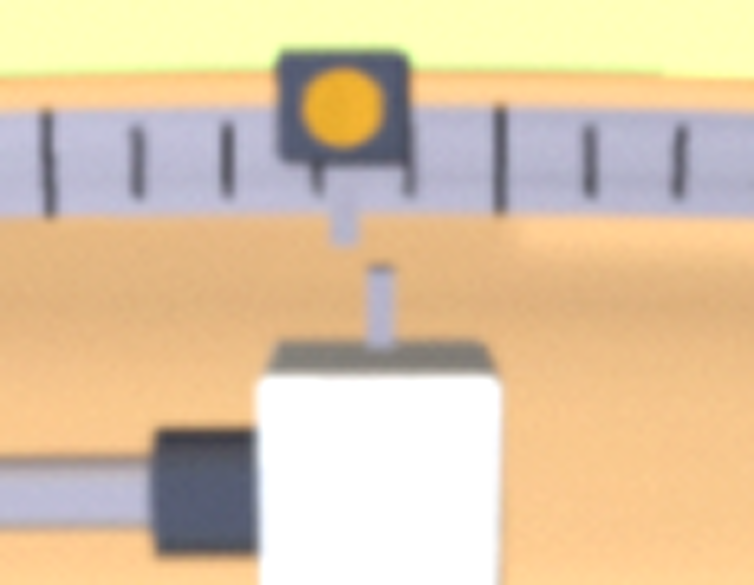

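The clip tip is at crop column 344 and the jaw tip at 380, with the jaw front about 10 px/mm, so the jaw needs about 3.7 mm more. I'll move it, then check numerically with image code.

```bash
cat > chk.py <<'E'
from h import *
import cv2
s=r.state()
im=np.mean([r.grab_frame("wrist").astype(float) for _ in range(2)],0)
np.set_printoptions(precision=2,suppress=True,linewidth=200)
# blueness: steel pointer vs orange plywood; tips' rows from c5b: clip ~133-137, jaw ~142-151
b=im[:,:,2]-im[:,:,0]*.8
for nm,rows in(("clip",(134,136)),("jaw",(144,150))):
    p=b[rows[0]:rows[1]+1,240:266].mean(0);w=np.clip(p-np.median(p)-.35*(p.max()-np.median(p)),0,None)
    print(nm,(w*np.arange(240,266)).sum()/w.sum(),(p-np.median(p)).astype(int))
print(s["tcp_pos"],s["wrist_force"],s["width"],s["finger_force"],s["time"])
E
python3 chk.py; python3 -m handwheel '0 0 -.001 0 0;0 0 -.0015 0 0;0 0 -.0012 0 0;0 0 0 0 0;0 0 0 0 0' && python3 -m handwheel '0 0 0 0 0;0 0 0 0 0;0 0 0 0 0;0 0 0 0 0;0 0 0 0 0'; python3 chk.py
```

```text
clip 247.558761348091 [ 0  0  0  0  5 26 55 68 68 56 29  6  0  0  0  0  0  0  0  0  0  0  0  0  0  0]
jaw 253.0562990720914 [ 0  0  0  0  0  0  0  0  0  0  9 39 65 72 66 43 14  1  0  0  0  0  0  0  0  0]
[ 0.53 -0.03  0.06] [-0.06 -8.79  4.5 ] 0.13272417372163722 30.00547707080841 15.4
time: 16.0
tcp_pos: [0.5261, -0.0314, 0.0595]
tcp_rot: [0.001, 0.981, 0.196, 0.001]
wrist_force: [0.1, -9.1, 5.3]
width: 0.129
finger_force: 30.0
time: 16.5
tcp_pos: [0.5261, -0.0314, 0.0595]
tcp_rot: [0.001, 0.981, 0.196, 0.001]
wrist_force: [-0.3, -8.5, 3.8]
width: 0.13
finger_force: 30.0
clip 252.8575414409979 [ 0  0  0  0  0  0  0  0  0  1 15 43 65 70 62 33  7  0  0  0  0  0  0  0  0  0]
jaw 253.06155355828628 [ 0  0  0  0  0  0  0  0  0  0  9 38 65 72 66 43 14  1  0  0  0  0  0  0  0  0]
[ 0.53 -0.03  0.06] [-0.3  -8.53  3.75] 0.12956782715515183 30.00549226999283 16.5
```

The pointers now agree to 0.2 px (about 0.14 mm), and the grip is steady at 30 N.

```bash
python3 -c "
from rig import r
print(r.job_done())"
```

```text
the job is handed in; nothing more can be done
None
```

The loose block is butted flush and in line against the held block, and the arm is still gripping the jaw with its pointer within about 0.14 mm of the clip's; I've handed the job in at about 16.5 s.

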